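# Find the high spot of a pump impeller shaft on bench centres

## Task

Gently draw the dial gauge up to the drum by its post until its slide is fully home against the stop. Then turn the impeller on its centres, nudging its vanes lightly with closed fingers (never gripping or forcing them), watch the gauge's plunger and needle swing, and leave the drum with its high spot under the plunger, so that the plunger stands pushed in as far as the drum ever pushes it. Leave the gauge home and the other things where they lie.

Things in the scene. Friction and masses are not known exactly. Their poses are not given: they have to be found in the camera images.
- bench: Fixed grey bench-centres frame, base 290 x 300 mm, 22 mm thick; origin on the table below the middle of the centre line. Its y axis runs along the centre line (100 mm above the table), z is up; the gauge stands on the +x side. Headstocks at y = -115 and +115 mm, 120 mm high. Two small loose rings lie on the base plate on the -x side.
- hub (a point): Centre of the grey pump impeller, on the centre line (28 mm to -y of the bench's middle). Six flat straight vanes, 60 degrees apart, reach from the hub (radius 18 mm) to a radius of 65 mm; each is 5 mm thick and 26 mm wide along the centre line (13 mm either side of this point). Axes turn with the impeller; y along the centre line, z along one vane.
- impeller (a joint): Turn of impeller, shaft and drum, rad; turns endlessly both ways. 0 = a vane straight up; grows as the impeller's top moves towards the bench's +x. Friction (about 0.15 N m, so 2.5 to 4 N at a vane) holds it wherever it is left; over 20 N of finger force on it is too much.
- drum_mid (a point): Point on the centre line in the middle of the dark steel drum (44 mm diameter, 32 mm wide), 55 mm to +y of the bench's middle. The drum is fast on the impeller's shaft but runs 3 mm off-centre: its high spot lies at an unknown angle, different each time, and once a turn pushes the plunger in 6 mm further than the low spot does. Axes as the bench's.
- gauge (a joint): Position of the gauge slide, m: 0 = fully back, 0.025 = home against its stop (towards the bench's -x, the drum). About 7 N of friction; it stays where it is left.
- post (a point): Middle of the grip part of the upright steel post on the gauge slide, 14 mm diameter, by which the slide is drawn; its top is 20 mm above this point and it is free for 30 mm below it. The round dial (56 mm diameter, face up, top 114 mm above the table) rides on the slide, centred 52 mm to the bench's -x of the post. Axes as the bench's.
- plunger (a joint): How far the sprung plunger is pushed into the gauge, m: 0 = fully out, touching nothing; with the gauge home the drum pushes it in by about 2 mm (low spot) to 8 mm (high spot). Spring force 2 to 4 N.
- needle (a joint): Turn of the black needle on the white dial, rad, clockwise seen from above: 0.5 rad for each mm that the plunger is pushed in, so it swings 3 rad in a full turn of the drum.
- plunger_tip (a point): Foremost point of the plunger (ball end 8 mm diameter), which rides on the drum at the height of the centre line, on the +x side. With the gauge home and the high spot under it, it stands 25 mm to the bench's +x of the centre line; at the low spot 19 mm. Axes as the bench's.
- rock_a: Reef rock, 76 mm across, 55 mm high, left of the bench; a bystander to leave alone. Origin at the centre of its underside.
- rock_b: Reef rock, 90 mm across, 60 mm high, right of the bench; a bystander to leave alone. Origin at the centre of its underside.
- rock_c: Small reef rock, 56 mm across, 40 mm high, right of the bench; a bystander to leave alone. Origin at the centre of its underside.
- glue: Small white glue bottle, 34 mm across, 85 mm high, left of the bench; a bystander to leave alone. Origin at the centre of its underside.
- putty: Grey jar with a black lid, 60 mm across, 70 mm high, left of the bench, far end; a bystander to leave alone. Origin at the centre of its underside.
- driver: Screwdriver lying right of the bench; a bystander to leave alone. Origin at its underside (the screwdriver's on its axis line below the middle).
- bearing: Steel bearing ring, 26 mm across, 8 mm high, on the base plate; a bystander to leave alone. Origin at the centre of its underside.
- collar: Aluminium collar, 32 mm across, 12 mm high, on the base plate; a bystander to leave alone. Origin at the centre of its underside.

How it is judged:
By the outcome, as a careful person would: the job done as asked, in the order asked, and still so for the second after the job is handed in, with the robot touching nothing.
It also fails if it takes over 67 s, if anything falls off the work surface, if the arm or the gripper's body presses on something with over 40 N, if the wrist force passes 120 N, or if a joint passes its speed limit or range.

## Robot

A 6-joint arm with a two-finger parallel gripper is mounted at the origin on the work surface. World frame = base frame: x ahead of the robot, y to its left, z up, the work surface at z = 0. Lengths are in m, angles in rad, forces in N, time in s.
With the tool pointing down it reaches from about 0.25 to 0.8 m from the base axis. Payload 3.9 kg.
Tool frame: the origin (TCP) lies at the very end of the fingers, on their centre line; the grasp point (between the pads) lies 19 mm behind it; z points along the fingers, y is the line along which they close (so a half turn about z gives the same grasp; the last joint's range is limited). The gripper opens to 85 mm and grips with 20 to 120 N. Pads are 22 mm wide; open, the fingers measure 114 mm over their backs; the gripper's body (76 mm by 85 mm) begins 54 mm behind the grasp point. The pads swing forward as they close: fully open they stand 13 mm farther back than shut.
Start: joints at [-1.263, 0.26, -0.138, 1.173, 0, 1.571], TCP at [0.159, -0.5, 0.231] pointing down, gripper open.
Joint ranges: [-2.78, 2.78], [-0.83, 1.72], [-1.28, 1.37], [-1.9, 2.12], [-1.57, 1.48], [-3.14, 3.14]. Speed limits (rad/s): [2.57, 2.57, 3.14, 3.14, 3.14, 3.14].

## Interface

Orientations are given as [roll, pitch, yaw] about the fixed x, y, z axes, in that order (R = Rz(yaw) Ry(pitch) Rx(roll)).
In Python, from rig import * gives the robot as it stands. The module is installed in compiled form; this text tells all that it offers.
- The arm moves only by the tool move_arm, never from a script. Its argument "commands" is a list of rows, each a list of 3 entries, a list of its own where there are three numbers: the closure, from -1 (fully open) to 1 (shut), so that 0 is half open, then the shift along the world's x, y, z scaled (see below), then the turn about the world's z scaled (see below). A call has 1 to 8 rows; each row is the pose to reach, as a shift and turn from the pose commanded when the call began; what a row does not reach only later rows make up. The controller multiplies each number of a shift by 500 mm and each number of a turn by pi/2 rad. A row lasts 1/10 s, in which the tool goes at most 50 mm and 8.59 degrees, less where a joint would pass 70% of its speed; a pose out of reach is approached as far as the arm can. A call with a number of a shift or a turn outside -1 to 1 is refused whole. A call with a gripper value outside its range is refused whole. The fingers move at their own pace and stop on an object; the grip force is fixed at half the most. Time passes only in rows, so rows that repeat a pose let the fingers close. It gives the time, the measured TCP pose, the force, the opening and the grip force at its end, in the units of the state.
- read_state(): the state, without advancing time (a new reading comes with each control period).
- camera(name): name is "scene" or "top"; returns a dict with "pixels" (384x512x3 uint8, red, green, blue), "fx", "fy", "cx", "cy" (pixels), "D" ([k1, k2, p1, p2, k3] as OpenCV has them; the pictures are not rectified), "cam_to_world" (4x4, takes a point from camera to world coordinates). Camera axes: x right, y down, z forward; pixel columns grow to the right and rows downward; lengths in m; the calibration is good to about 2 mm. A picture is of the moment at which its call begins. There is no depth.
- job_done(): hands the job in; it is judged then, once.
Trained networks look in the newest picture that a camera, given by its name, has taken for a name from the list of things; names that differ only in an ending like _2 or _b are one class to them, and where a whole thing is asked for, a point or a joint stands for the part that bears it (a point fixed in the world has none). Each returns a list of dicts, best first, with "p" (0 to 1); they miss things now and then, are a little off and sometimes report something else, mostly with a low value. They report only what shows in the picture. A call takes as long as a camera call.
- regions_of(query, camera): "pixels" (384x512 bool, what is visible of it).
- spot_point(query, camera): "position" ([x, y, z] in m, in world coordinates, good to about 4 mm: a listed point, or the origin of a listed thing).
The state is a dict: "time_s": time; "qpos": joint angles; "qd": joint speeds; "effort": joint torques, N m; "eef_pos": TCP position; "tcp_rot": TCP orientation; "ft_force": force on the tool from outside, world axes, zero at the start; "ft_torque": the same for the moment, N m; "finger_gap": finger opening in m; "grasp_force": force on a finger pad.
Only numpy, scipy, OpenCV 4.12 (cv2) and the standard library are available. Lean on these libraries where they do the work, as an engineer would, in place of code of your own. Each camera call takes 0.05 s, during which the arm holds its last target. There are 200 camera calls.

## Working session

There is one attempt and no reset: what is moved stays moved. The work goes in short steps, Python scripts to look and compute and a tool call to move; the robot and the scene stay as the last step left them, time stands still between calls to the robot, and variables do not carry over. Pictures are saved under pics/ and viewed, at most 10 in all, crops included, and the job is handed in when it is done.

Besides the shell and the picture viewer there is one more tool, called after "Call:" as a command line: name --argument value ..., lists and objects as JSON in quotes. move_arm: Moves the arm, as the interface text tells. Its arguments: {"type":"object","properties":{"commands":{"type":"array","items":{"type":"array"}}},"required":["commands"]}

```bash
mkdir -p pics; python3 - <<'E'
from rig import *
import cv2,numpy as np
s=read_state();print(s['time_s'],s['eef_pos'],s['tcp_rot'],s['finger_gap'],s['ft_force'])
for c in("scene","top"):
    im=camera(c);cv2.imwrite(f"pics/{c}0.png",im["pixels"][:,:,::-1])
    print(c,im["fx"],im["cx"],im["cy"],im["D"],np.round(im["cam_to_world"],3).tolist())
    for q in("bench","hub","drum_mid","post","plunger_tip","gauge","rock_a","rock_b","rock_c","glue","putty","driver"):
        r=spot_point(q,c);print(c,q,[(round(d["p"],2),np.round(d["position"],3).tolist()) for d in r[:2]])
print(read_state()['time_s'])
E
```

```text
0.0 [ 0.15883691 -0.49967213  0.23044496] [-3.13962313e+00  5.73235775e-06  3.07778901e-01] 0.08553527638423883 [ 1.05445136 -0.50927957 -1.6044713 ]
scene 453.8563704060125 258.4001422218926 190.876708388221 [-0.13988748  0.          0.          0.          0.        ] [[-0.345, 0.622, -0.703, 1.369], [0.939, 0.222, -0.264, 0.289], [-0.008, -0.751, -0.66, 0.834], [0.0, 0.0, 0.0, 1.0]]
scene bench [(0.8, [0.512, -0.03, 0.002])]
scene hub [(0.75, [0.497, -0.061, 0.102])]
scene drum_mid [(0.92, [0.52, 0.022, 0.102]), (0.48, [0.612, -0.284, -0.002])]
scene post [(0.84, [0.672, -0.014, 0.145])]
scene plunger_tip [(0.28, [0.53, 0.164, 0.0])]Traceback (most recent call last):
  File "<stdin>", line 8, in <module>
ValueError: it knows: bearing, bench, collar, driver, drum_mid, glue, hub, plunger_tip, post, putty, rock
```

View pics/scene0.png

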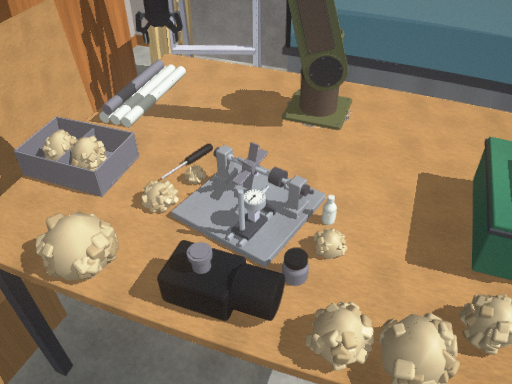

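The scene view shows the bench mid-table (x 175–325, y 145–260). The gauge dial is at (257,197), the post at (240,210), and the robot base is at the top.

```bash
python3 - <<'E'
from rig import *
import cv2,numpy as np
for c in("top","scene"):
    im=camera(c)
    if c=="top":
        print(c,im["fx"],im["cx"],im["cy"],im["D"],np.round(im["cam_to_world"],3).tolist())
        cv2.imwrite("pics/top1.png",cv2.resize(im["pixels"],(800,600),interpolation=3)[:,:,::-1])
    for q in("bench","hub","drum_mid","post","plunger_tip","rock","glue","putty","driver"):
        r=spot_point(q,c);print(c,q,[(round(d["p"],2),np.round(d["position"],3).tolist()) for d in r[:3]])
print(read_state()['time_s'])
E
```

```text
top 391.7509988939292 259.93489121625305 198.75774323433458 [-0.03878101  0.          0.          0.          0.        ] [[-0.109, -0.971, 0.211, 0.422], [-0.994, 0.107, -0.02, 0.029], [-0.003, -0.212, -0.977, 0.954], [0.0, 0.0, 0.0, 1.0]]
top bench [(0.91, [0.507, -0.031, 0.003]), (0.2, [0.674, -0.015, 0.146])]
top hub [(0.89, [0.5, -0.061, 0.098]), (0.68, [0.624, 0.195, -0.006])]
top drum_mid [(0.84, [0.525, 0.02, 0.105])]
top post [(0.75, [0.671, -0.016, 0.145]), (0.18, [0.725, 0.136, 0.002])]
top plunger_tip [(0.56, [0.562, 0.013, 0.098])]
top rock [(0.95, [0.614, -0.284, 0.005]), (0.88, [0.626, 0.192, 0.0])]
top glue [(0.63, [0.529, 0.164, 0.001])]
top putty [(0.76, [0.728, 0.137, 0.003])]
top driver [(0.73, [0.673, -0.014, 0.15]), (0.68, [0.44, -0.284, 0.002]), (0.33, [0.558, 0.014, 0.1])]
scene bench [(0.87, [0.508, -0.03, 0.0]), (0.28, [0.529, 0.165, -0.001])]
scene hub [(0.76, [0.496, -0.058, 0.1])]
scene drum_mid [(0.56, [0.52, 0.022, 0.1])]
scene post [(0.58, [0.674, -0.013, 0.145])]
scene plunger_tip []
scene rock [(0.81, [0.615, -0.281, -0.0]), (0.72, [0.491, -0.235, -0.0])]
scene glue [(0.7, [0.527, 0.163, -0.004]), (0.61, [0.501, -0.06, 0.101])]
scene putty [(0.7, [0.728, 0.14, -0.002])]
scene driver [(0.72, [0.44, -0.291, 0.001]), (0.59, [0.508, -0.028, 0.002])]
1.3
```

View pics/top1.png

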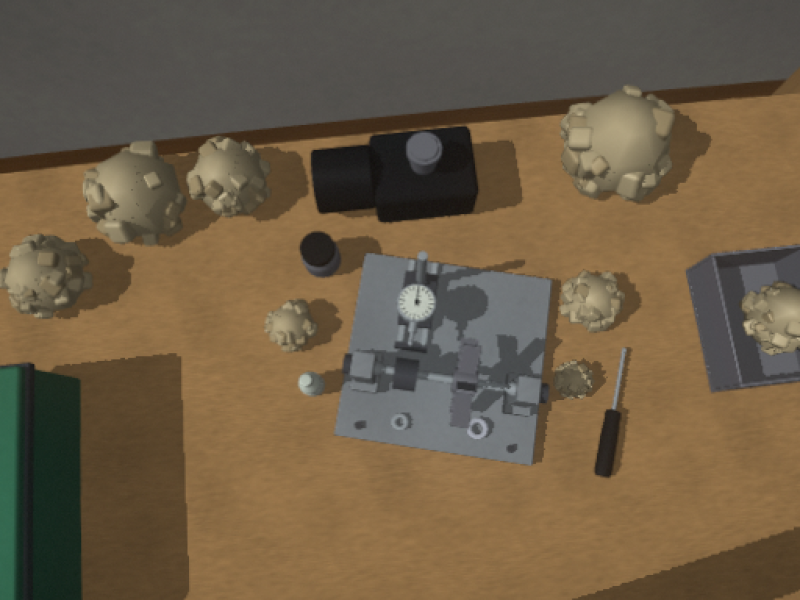

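The top view shows the post top at (421,258), dial at (416,302), drum at (405,373) and impeller at (466,380). Bench yaw comes out at about -13.5°. I'll go over the post with the pads facing along bench x, keeping a loose gap so they hook the post without clamping it.

Call:
move_arm --commands '[[0.3, [0.6, 0.48, 0.0], 0.65], [0.3, [0.6, 0.48, 0.0], 0.65], [0.3, [0.6, 0.48, 0.0], 0.65], [0.3, [0.6, 0.48, 0.0], 0.65], [0.3, [0.6, 0.48, 0.0], 0.65], [0.3, [0.6, 0.48, 0.0], 0.65], [0.3, [0.6, 0.48, 0.0], 0.65], [0.3, [0.6, 0.48, 0.0], 0.65]]'

```text
time_s: 2.1
eef_pos: [0.4614, -0.2581, 0.2314]
tcp_rot: [3.141, -0.0, 1.333]
ft_force: [0.6, -0.8, -0.1]
finger_gap: 0.0298
grasp_force: 0.0
```

Call:
move_arm --commands '[[0.3, [0.426, 0.49, 0.0], 0.0], [0.3, [0.426, 0.49, 0.0], 0.0], [0.3, [0.426, 0.49, 0.0], 0.0], [0.3, [0.426, 0.49, 0.0], 0.0], [0.3, [0.426, 0.49, 0.0], 0.0], [0.3, [0.426, 0.49, 0.0], 0.0], [0.3, [0.426, 0.49, 0.0], 0.0], [0.3, [0.426, 0.49, 0.0], 0.0]]'

```text
time_s: 2.9
eef_pos: [0.6742, -0.0119, 0.2301]
tcp_rot: [3.141, -0.001, 1.333]
ft_force: [0.0, 0.2, -0.1]
finger_gap: 0.0298
grasp_force: 0.0
```

Call:
move_arm --commands '[[0.3, [-0.004, -0.005, -0.05], 0.0], [0.3, [-0.004, -0.005, -0.1], 0.0], [0.3, [-0.004, -0.005, -0.12], 0.0], [0.3, [-0.004, -0.005, -0.14], 0.0], [0.3, [-0.004, -0.005, -0.16], 0.0], [0.3, [-0.004, -0.005, -0.18], 0.0], [0.3, [-0.004, -0.005, -0.2], 0.0], [0.3, [-0.004, -0.005, -0.2], 0.0]]'

```text
time_s: 3.7
eef_pos: [0.6691, -0.0178, 0.1297]
tcp_rot: [-3.139, 0.001, 1.329]
ft_force: [-0.8, -0.6, -0.5]
finger_gap: 0.0299
grasp_force: 0.0
```

```bash
cat > look.py <<'E'
from rig import *
import cv2,numpy as np,sys
def crop(name,out,r,k):
    im=camera(name)["pixels"];x0,y0,x1,y1=r
    cv2.imwrite(out,cv2.resize(im[y0:y1,x0:x1],None,fx=k,fy=k,interpolation=cv2.INTER_CUBIC)[:,:,::-1])
E
python3 -c "
from look import *
crop('scene','pics/s2.png',(170,120,340,260),4)"
```

```text
(no output)
```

View pics/s2.png

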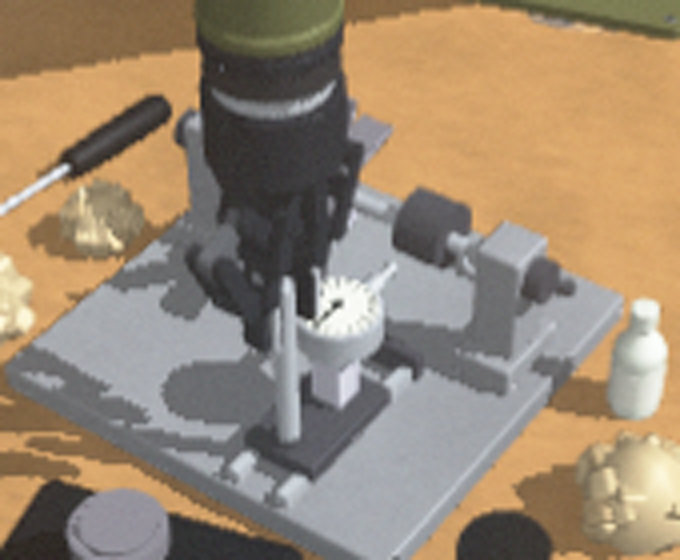

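The post, at crop (287,285–440), shows fully in front of both fingers, so it may not sit between them. I'll project known points to check.

```bash
cat >> look.py <<'E'
def proj(im,P):
    T=np.linalg.inv(im["cam_to_world"]);K=np.array([[im["fx"],0,im["cx"]],[0,im["fy"],im["cy"]],[0,0,1]])
    return cv2.projectPoints(np.atleast_2d(np.array(P,float)),cv2.Rodrigues(T[:3,:3])[0],T[:3,3],K,np.array(im["D"]))[0][:,0]
E
python3 - <<'E'
from look import *
s=read_state();e=s['eef_pos'];u=np.array([.97,-.24,0])
for c,o,k in(("scene",(170,120),4),("top",(0,0),1)):
    im=camera(c)
    print(c,proj(im,[e,e+.02*u,e-.02*u,[.672,-.015,.165],[.672,-.015,.115]])-o)
    print([(d['p'],d['position'].round(3)) if hasattr(d['position'],'round') else d for d in spot_point('post',c)])
    r=regions_of('post',c)
    for d in r[:2]:
        y,x=np.where(d['pixels']);print(d['p'],x.min(),x.max(),y.min(),y.max(),x.size)
E
python3 -c "
from look import *
crop('top','pics/t2.png',(200,120,360,300),4)"
```

```text
scene [[70.16682438 82.032294  ]
 [64.99616473 87.03278981]
 [75.21872535 77.14708965]
 [70.38955851 71.66968242]
 [71.12823364 87.95669744]]
[{'position': [0.6699, -0.0139, 0.1456], 'p': 0.58}]
0.74 231 268 185 239 1183
top [[269.92487202 166.22817085]
 [271.07986478 157.6040379 ]
 [268.75781722 174.94072954]
 [268.82366454 160.46433085]
 [268.40239546 167.34754677]]
[]
```

View pics/t2.png

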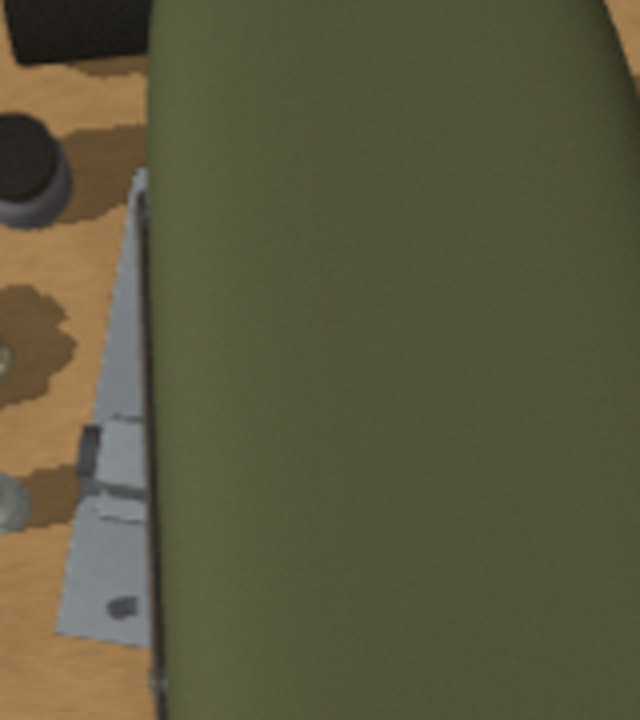

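The post projects to the same spot as the gap, with the +x finger tip left of it at crop (262,345). So it is between the fingers; the oblique view just hides that. The top camera is blocked by the arm. Now I'll pull slowly along bench -x.

Call:
move_arm --commands '[[0.3, [0.0, 0.006, 0.0], 0.0], [0.3, [-0.004, 0.007, 0.0], 0.0], [0.3, [-0.008, 0.008, 0.0], 0.0], [0.3, [-0.012, 0.009, 0.0], 0.0], [0.3, [-0.016, 0.01, 0.0], 0.0], [0.3, [-0.02, 0.011, 0.0], 0.0], [0.3, [-0.024, 0.012, 0.0], 0.0], [0.3, [-0.024, 0.012, 0.0], 0.0]]'

```text
time_s: 4.9
eef_pos: [0.6602, -0.0123, 0.1314]
tcp_rot: [3.137, -0.0, 1.329]
ft_force: [5.5, -1.0, -3.9]
finger_gap: 0.0299
grasp_force: 2.9
```

Call:
move_arm --commands '[[0.3, [-0.005, 0.0012, 0.0], 0.0], [0.3, [-0.01, 0.0024, 0.0], 0.0], [0.3, [-0.015, 0.0036, 0.0], 0.0], [0.3, [-0.02, 0.0048, 0.0], 0.0], [0.3, [-0.025, 0.006, 0.0], 0.0], [0.3, [-0.03, 0.0072, 0.0], 0.0], [0.3, [-0.03, 0.0072, 0.0], 0.0]]'

```text
time_s: 5.6
eef_pos: [0.6454, -0.0084, 0.1314]
tcp_rot: [3.137, -0.001, 1.329]
ft_force: [7.1, -0.6, -4.8]
finger_gap: 0.0299
grasp_force: 3.0
```

```bash
python3 - <<'E'
from look import *
s=read_state();print(s['eef_pos'],s['ft_force'])
print(spot_point('post','scene') if camera('scene') else 0)
E
```

```text
[ 0.64535626 -0.00842093  0.13139962] [ 7.0774114  -0.61282512 -4.81923866]
[{'position': [0.6563, -0.0087, 0.1472], 'p': 0.8}]
```

Call:
move_arm --commands '[[0.3, [-0.004, 0.001, 0.0], 0.0], [0.3, [-0.008, 0.002, 0.0], 0.0], [0.3, [-0.012, 0.003, 0.0], 0.0], [0.3, [-0.012, 0.003, 0.0], 0.0]]'

```text
time_s: 6.1
eef_pos: [0.6409, -0.0073, 0.1314]
tcp_rot: [3.134, -0.001, 1.329]
ft_force: [10.1, -1.4, -6.8]
finger_gap: 0.0302
grasp_force: 4.8
```

Call:
move_arm --commands '[[0.3, [-0.002, 0.0005, 0.0], 0.0], [0.3, [-0.004, 0.001, 0.0], 0.0], [0.3, [-0.004, 0.001, 0.0], 0.0]]'

```text
time_s: 6.4
eef_pos: [0.6405, -0.0071, 0.1314]
tcp_rot: [3.131, -0.001, 1.328]
ft_force: [12.8, -2.4, -8.7]
finger_gap: 0.0298
grasp_force: 6.6
```

Call:
move_arm --commands '[[0.3, [-0.002, 0.0005, 0.0], 0.0], [0.3, [-0.004, 0.001, 0.0], 0.0], [0.3, [-0.004, 0.001, 0.0], 0.0]]'

```text
time_s: 6.7
eef_pos: [0.6405, -0.0071, 0.1314]
tcp_rot: [3.128, -0.001, 1.328]
ft_force: [17.6, -3.2, -12.9]
finger_gap: 0.0303
grasp_force: 8.8
```

The TCP has stopped at x=0.6405 while the force climbs, so the slide is on its stop. I'll release, lift, and check by vision.

Call:
move_arm --commands '[[0.3, [0.01, -0.0025, 0.0], 0.0], [0.3, [0.022, -0.0055, 0.0], 0.0], [0.3, [0.022, -0.0055, 0.0], 0.0]]'

```text
time_s: 7.0
eef_pos: [0.6442, -0.0086, 0.1312]
tcp_rot: [-3.141, 0.0, 1.329]
ft_force: [0.1, 0.5, -0.2]
finger_gap: 0.0297
grasp_force: 0.0
```

Call:
move_arm --commands '[[0.3, [0.0, 0.0, 0.08], 0.0], [0.3, [0.0, 0.0, 0.16], 0.0], [0.5, [0.0, 0.0, 0.24], 0.0], [1.0, [-0.1, -0.06, 0.24], -0.1], [1.0, [-0.2, -0.12, 0.24], -0.2], [1.0, [-0.3, -0.18, 0.24], -0.3], [1.0, [-0.4, -0.24, 0.24], -0.4], [1.0, [-0.48, -0.3, 0.24], -0.5]]'

```text
time_s: 7.8
eef_pos: [0.4286, -0.1398, 0.2513]
tcp_rot: [-3.141, 0.001, 0.574]
ft_force: [0.6, -0.4, -0.3]
finger_gap: -0.0002
grasp_force: 0.0
```

Call:
move_arm --commands '[[1.0, [-0.04, -0.08, 0.0], -0.1], [1.0, [-0.08, -0.16, 0.0], -0.2], [1.0, [-0.08, -0.2, 0.0], -0.3], [1.0, [-0.08, -0.2, 0.0], -0.4], [1.0, [-0.08, -0.2, 0.0], -0.5]]'

```text
time_s: 8.3
eef_pos: [0.3903, -0.2401, 0.2514]
tcp_rot: [-3.141, 0.001, -0.179]
ft_force: [-0.4, 0.5, 0.7]
finger_gap: 0.0002
grasp_force: 0.0
```

```bash
python3 - <<'E'
from look import *
s=read_state();print(s['time_s'],s['eef_pos'],s['tcp_rot'])
for c in("top","scene"):
    im=camera(c);cv2.imwrite(f'pics/raw_{c}.png',im['pixels'][:,:,::-1])
    for q in("bench","hub","drum_mid","post","plunger_tip"):
        r=spot_point(q,c);print(c,q,[(round(d["p"],2),np.round(d["position"],3).tolist()) for d in r[:1]])
a=cv2.imread('pics/raw_top.png')[145:305,200:360];b=cv2.imread('pics/raw_scene.png')[130:250,190:310]
a=cv2.resize(a,(400,400),interpolation=2);b=cv2.resize(b,(400,400),interpolation=2)
cv2.imwrite('pics/p3.png',np.hstack([a,b]))
E
```

```text
8.3 [ 0.39026295 -0.2400906   0.25135973] [-3.14115473e+00  6.60016321e-04 -1.79470560e-01]
top bench [(0.62, [0.507, -0.028, 0.002])]
top hub [(0.58, [0.501, -0.062, 0.099])]
top drum_mid [(0.93, [0.524, 0.02, 0.103])]
top post [(0.83, [0.652, -0.009, 0.143])]
top plunger_tip [(0.39, [0.499, -0.062, 0.103])]
scene bench [(0.94, [0.508, -0.03, 0.0])]
scene hub [(0.86, [0.496, -0.059, 0.101])]
scene drum_mid [(0.76, [0.522, 0.021, 0.103])]
scene post [(0.88, [0.649, -0.006, 0.145])]
scene plunger_tip [(0.5, [0.529, 0.163, -0.005])]
```

View pics/p3.png

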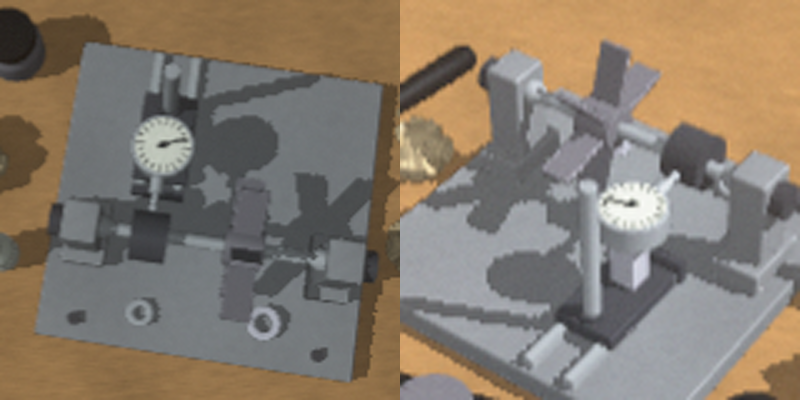

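Dial, needle and vanes are clear. The needle has swung from "up" to "right" (about 1.3 rad, near the low spot). I'll measure the slide travel and needle angle properly.

```bash
cat >> look.py <<'E'
def ray(im,uv,z):
    K=np.array([[im["fx"],0,im["cx"]],[0,im["fy"],im["cy"]],[0,0,1]])
    n=cv2.undistortPoints(np.array([[uv]],float),K,np.array(im["D"]))[0,0]
    T=np.array(im["cam_to_world"]);d=T[:3,:3]@[n[0],n[1],1];o=T[:3,3]
    return o+d*(z-o[2])/d[2]
UX=np.array([.971,-.24]);UY=np.array([.24,.971])
def dial(im,guess):
    """dial centre (world, z=.114) from the white face, needle angle clockwise from bench +x"""
    g=im["pixels"].astype(float)
    p=proj(im,[[*guess,.114]])[0];yy,xx=np.mgrid[:384,:512]
    near=np.hypot(xx-p[0],yy-p[1])<24
    m=(near&(g.min(2)>150)).astype(np.uint8)
    m=cv2.morphologyEx(m,cv2.MORPH_CLOSE,np.ones((5,5),np.uint8))
    n,l,st,_=cv2.connectedComponentsWithStats(m);k=1+st[1:,4].argmax()
    c=max(cv2.findContours((l==k).astype(np.uint8),0,1)[0],key=len)
    e=cv2.fitEllipse(cv2.convexHull(c));C=ray(im,e[0],.114)[:2]
    return C,e,needle(im,C)
def needle(im,C):
    gr=cv2.cvtColor(im["pixels"],cv2.COLOR_RGB2GRAY).astype(np.float32)
    th=np.radians(np.arange(0,360,1.));R=np.linspace(.004,.017,14)
    # clockwise from +x seen from above: dir = UX cos - UY sin
    P=[[*(C+r*(UX*np.cos(t)-UY*np.sin(t))),.114] for t in th for r in R]
    uv=proj(im,P).astype(np.float32).reshape(len(th),len(R),2)
    v=cv2.remap(gr,uv[...,0],uv[...,1],cv2.INTER_CUBIC).mean(1)
    d=np.clip(np.median(v)-v,0,None);k=d.argmax()
    w=np.array([d[(k+i)%360] for i in range(-20,21)]);w=np.clip(w-.3*w.max(),0,None)
    return (k+(w*np.arange(-20,21)).sum()/w.sum())
E
python3 - <<'E'
from look import *
for c,f0 in(("top","pics/top1.png"),("scene","pics/scene0.png")):
    im=camera(c);i0=dict(im);p=cv2.imread(f0)[:,:,::-1]
    i0["pixels"]=cv2.resize(p,(512,384),interpolation=cv2.INTER_AREA) if c=="top" else np.ascontiguousarray(p)
    A=dial(i0,[.622,-.002]);B=dial(im,[.60,.005])
    for r in(A,B):print(c,r[0].round(4),np.round(r[1][0],1),np.round(r[1][1],1),round(r[2],1))
    d=B[0]-A[0];print('travel',d@UX,d@UY)
E
```

```text
top [ 0.6142 -0.0032] [266.  193.1] [21.6 22.3] 2.6
top [0.5927 0.0024] [264.6 202.9] [21.7 22.8] 61.2
travel -0.02221359345672756 0.0002993562345630461
scene [6.24e-01 1.00e-04] [254.6 196.6] [44.6 47.8] 20.1
scene [0.6006 0.0063] [260.4 191. ] [45.8 47.4] 71.2
travel -0.024208482336035196 0.0003511077212977982
```

```bash
cat >> look.py <<'E'
B0=np.array([.508,-.031]);HUB=B0-.028*UY
def model(im,th):
    m=np.zeros((384,512),np.uint8)
    def fill(P): cv2.fillConvexPoly(m,cv2.convexHull(np.round(proj(im,P)*16).astype(np.int32)),1,shift=4)
    f=lambda r,t,y,a:[*(HUB+UX*(r*np.sin(a)+t*np.cos(a))+UY*y),.1+r*np.cos(a)-t*np.sin(a)]
    for k in range(6):
        fill([f(r,t,y,th+k*np.pi/3) for r in(.015,.065) for t in(-.0025,.0025) for y in(-.013,.013)])
    fill([f(.018,0,y,a) for y in(-.013,.013) for a in np.linspace(0,6.3,24)])
    return m>0
def theta(im,name):
    r=regions_of('hub',name)
    if not r: return None
    M=r[0]["pixels"];a=np.arange(0,60,1.)
    s=np.array([(lambda m:(m&M).sum()/(m|M).sum())(model(im,np.radians(t))) for t in a])
    k=s.argmax();y0,y1,y2=s[k-1],s[k],s[(k+1)%60];q=(y0-y2)/(2*(y0-2*y1+y2)) if y0-2*y1+y2 else 0
    return round(a[k]+q,1),round(s[k],3),round(r[0]["p"],2)
def report():
    s=read_state();print('t',s['time_s'],'eef',s['eef_pos'].round(4),'F',s['ft_force'].round(1))
    for c in("top","scene"):
        im=camera(c);cv2.imwrite(f'pics/raw_{c}_{s["time_s"]:.2f}.png',im['pixels'][:,:,::-1])
        print(c,'theta mod 60',theta(im,c),'needle@fixed',round(needle(im,DC[c]),1))
DC={"top":np.array([.5927,.0024]),"scene":np.array([.6,.005])}
E
python3 - <<'E'
from look import *
im=camera('scene');r=regions_of('dial','scene') if 0 else None
# refine scene dial centre: project candidates, look at brightness symmetric: use hough on upsampled crop
g=cv2.cvtColor(im['pixels'],cv2.COLOR_RGB2GRAY)
p=proj(im,[[.5985,.003,.114]])[0];print('pred',p)
x0,y0=int(p[0])-20,int(p[1])-20;c=g[y0:y0+40,x0:x0+40]
m=(c>185).astype(np.uint8);m=cv2.morphologyEx(m,cv2.MORPH_CLOSE,np.ones((3,3),np.uint8))
n,l,st,ce=cv2.connectedComponentsWithStats(m)
for i in range(1,n):
    if st[i,4]>30:print(st[i].tolist(),ce[i]+[x0,y0],ray(im,ce[i]+[x0,y0],.114)[:2])
report()
E
```

```text
pred [259.42162144 190.20436731]
[5, 12, 30, 17, 292] [259.70547945 190.87328767] [0.60056147 0.00447856]
t 9.05 eef [ 0.3914 -0.2397  0.2513] F [-0.5 -0.3  0.1]
top theta mod 60 (np.float64(48.9), np.float64(0.538), 0.58) needle@fixed 61.4
scene theta mod 60 (np.float64(41.0), np.float64(0.622), 0.98) needle@fixed 67.5
```

```bash
python3 - <<'E'
from look import *
o=[]
for c,t,r in(("top",49,(240,180,340,280)),("scene",41,(200,120,300,220))):
    im=camera(c);M=regions_of('hub',c)[0]['pixels'].astype(np.uint8);m=model(im,np.radians(t)).astype(np.uint8)
    g=cv2.resize(im['pixels'][:,:,::-1],None,fx=4,fy=4,interpolation=2)
    for k,col in((m,(0,0,255)),(M,(0,255,0))):
        cv2.drawContours(g,cv2.findContours(cv2.resize(k,None,fx=4,fy=4,interpolation=0),0,1)[0],-1,col,1)
    x0,y0,x1,y1=[4*v for v in r];o.append(g[y0:y1,x0:x1])
cv2.imwrite('pics/p4.png',np.hstack(o))
E
```

```text
(no output)
```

View pics/p4.png

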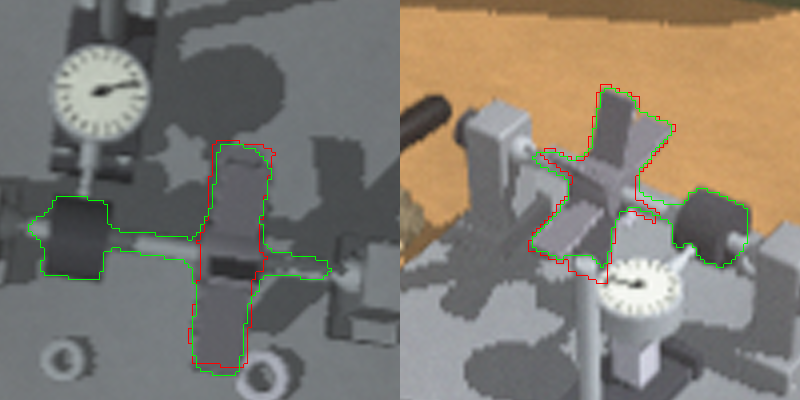

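```bash
python3 - <<'E'
from look import *
im=camera('top');print(im['fx'],im['fy'])
for P in([.6,.005,.114],[.5927,.0024,.114],[.6505,-.0075,.165]):print(P,proj(im,[P])[0],ray(im,proj(im,[P])[0],P[2]))
C=np.array([.6,.005])
gr=cv2.cvtColor(im["pixels"],cv2.COLOR_RGB2GRAY)
print(gr[190:216,252:280])
print(regions_of('post','top')[0]['pixels'].sum())
E
```

```text
391.7509988939292 391.7509988939292
[0.6, 0.005, 0.114] [263.06882143 199.75607291] [0.6   0.005 0.114]
[0.5927, 0.0024, 0.114] [264.61775506 202.86789834] [0.5927 0.0024 0.114 ]
[0.6505, -0.0075, 0.165] [266.43708639 170.59106701] [ 0.6505 -0.0075  0.165 ]
[[118 118 121 119  99  72  63  65  65  65  64  63  54  55  63  69  67  65
   57  50  55  60  64  63  64  63  64  75]
 [119 119 119 120 101  71  65  66  82  97 114 123 122 121 110 102  99  77
   59  59  61  62  63  62  64  61  62  72]
 [120 120 120 120  96  66  82 111 135 151 147 164 180 181 149 146 153 129
  111  89  68  64  62  65  64  59  65  76]
 [121 120 119 120  94  91 122 131 164 187 182 157 169 190 164 173 187 164
  151 136 101  72  62  65  62  58  68  77]
 [121 120 120 120 123 147 172 181 162 171 191 165 173 174 156 177 177 157
  172 178 149 107  74  63  65  59  67  77]
 [121 121 113 124 152 159 178 197 170 174 194 190 189 189 186 191 173 171
  189 163 137 136 107  74  57  53  70  78]
 [121 121 127 144 174 169 145 176 190 191 195 194 192 195 197 197 187 190
  177 137 157 178 149  97  56  57  75  78]
 [121 120 133 142 172 1
[... 1504 characters left out ...]
101 109 145 164 155 163 189 167 157 186 182 181 193 177 183 165 169
  189 181 168 156 128  88  75  78  79  79]
 [118  95  84 112 145 156 171 187 143 154 193 159 163 192 159 170 183 154
  169 181 161 131  92  70  74  79  79  77]
 [117  94  70  83 111 142 155 162 163 183 196 154 162 192 165 174 194 158
  138 150 133  95  65  69  78  79  79  78]
 [107  84  66  69  83 106 126 143 155 164 166 148 166 185 157 160 167 149
  128 105  87  69  56  67  78  78  79  80]
 [107  83  64  64  68  81  99 111 122 141 150 148 152 157 148 143 135 119
   97  71  65  62  58  69  80  81  80  79]
 [101  71  62  66  66  68  76  86 107 130 135 124 112 103  98  94  87  79
   71  66  64  65  58  70  80  79  80  79]]
949
```

Overlay: the model at 41° fits the scene view well (red and green coincide). So one vane leans about -19° (towards -x) and the next +41°. The needle is near the low spot. I'll nudge the -19° vane towards +x.

Call:
move_arm --commands '[[1.0, [0.138, 0.383, -0.1], -0.039], [1.0, [0.138, 0.383, -0.1], -0.039], [1.0, [0.138, 0.383, -0.1], -0.039], [1.0, [0.138, 0.383, -0.1], -0.039], [1.0, [0.138, 0.383, -0.1], -0.039], [1.0, [0.138, 0.383, -0.15], -0.039], [1.0, [0.138, 0.383, -0.2], -0.039], [1.0, [0.138, 0.383, -0.232], -0.039]]'

```text
time_s: 10.35
eef_pos: [0.4535, -0.0801, 0.1342]
tcp_rot: [-3.115, 0.002, -0.192]
ft_force: [-0.8, 0.2, -0.2]
finger_gap: 0.0001
grasp_force: 0.0
```

Call:
move_arm --commands '[[1.0, [0.01, -0.0025, 0.0], 0.0], [1.0, [0.02, -0.005, 0.0], 0.0], [1.0, [0.03, -0.0074, 0.0], 0.0], [1.0, [0.04, -0.01, 0.0], 0.0], [1.0, [0.05, -0.0124, 0.0], 0.0], [1.0, [0.05, -0.0124, 0.0], 0.0]]'

```text
time_s: 10.95
eef_pos: [0.4807, -0.086, 0.1358]
tcp_rot: [-3.115, -0.001, -0.191]
ft_force: [0.2, -0.5, 0.3]
finger_gap: 0.0001
grasp_force: 0.0
```

```bash
python3 - <<'E'
import re
s=open('look.py').read()
s=s.replace('M=r[0]["pixels"];a=np.arange(0,60,1.)','a=np.arange(0,60,1.);G=np.any([model(im,np.radians(t)) for t in a[::4]],0);M=r[0]["pixels"]&G')
s=s.replace('"scene":np.array([.6,.005])','"scene":np.array([.6006,.0045])')
open('look.py','w').write(s)
E
python3 -c "
from look import *
report()"
```

```text
t 10.95 eef [ 0.4807 -0.086   0.1358] F [ 0.2 -0.5  0.3]
top theta mod 60 (np.float64(43.8), np.float64(0.618), 0.78) needle@fixed 61.4
scene theta mod 60 (np.float64(41.1), np.float64(0.83), 0.61) needle@fixed 70.9
```

The y move fell short, so the finger is beside the vane with no contact. I'll back out, then shift across.

Call:
move_arm --commands '[[1.0, [-0.03, 0.0074, 0.0], 0.0], [1.0, [-0.056, 0.014, 0.0], 0.0], [1.0, [-0.056, 0.014, 0.0], -0.01], [1.0, [-0.05, 0.04, 0.0], -0.02], [1.0, [-0.04, 0.076, 0.0], -0.03], [1.0, [-0.04, 0.076, 0.0], -0.03], [1.0, [-0.04, 0.076, 0.0], -0.03]]'

```text
time_s: 11.85
eef_pos: [0.454, -0.0759, 0.1353]
tcp_rot: [-3.09, 0.001, -0.201]
ft_force: [0.2, -0.5, -0.4]
finger_gap: -0.0002
grasp_force: 0.0
```

```bash
python3 -c "
from rig import *
s=read_state();print(s['qpos'].round(3),s['effort'].round(1),s['ft_force'],s['tcp_rot'])"
```

```text
[-0.201  0.218 -0.463  0.891  0.052  3.141] [ -0.  -35.4  22.7  -0.    0.2  -0. ] [ 0.21526403 -0.50203809 -0.40202513] [-3.09003841e+00  6.36296221e-04 -2.00906794e-01]
```

The last joint is at its limit for that yaw. I'll rise and turn a quarter so the closing line runs along bench x, which is well inside the range.

Call:
move_arm --commands '[[1.0, [0.0, 0.0, 0.06], 0.09], [1.0, [0.0, 0.02, 0.12], 0.18], [1.0, [0.005, 0.04, 0.12], 0.27], [1.0, [0.005, 0.056, 0.12], 0.36], [1.0, [0.005, 0.056, 0.12], 0.45], [1.0, [0.005, 0.056, 0.12], 0.54], [1.0, [0.005, 0.056, 0.12], 0.63], [1.0, [0.005, 0.056, 0.12], 0.72]]'

```text
time_s: 12.65
eef_pos: [0.4562, -0.0477, 0.1952]
tcp_rot: [-3.09, 0.001, 0.936]
ft_force: [0.2, 0.9, -0.0]
finger_gap: -0.0002
grasp_force: 0.0
```

Call:
move_arm --commands '[[1.0, [0.0, 0.0, 0.0], 0.09], [1.0, [0.0, 0.0, 0.0], 0.18], [1.0, [0.0, 0.0, 0.0], 0.255]]'

```text
time_s: 12.95
eef_pos: [0.4563, -0.0477, 0.1952]
tcp_rot: [-3.09, 0.001, 1.336]
ft_force: [-0.5, 0.3, 0.2]
finger_gap: 0.0
grasp_force: 0.0
```

Call:
move_arm --commands '[[1.0, [0.0, 0.0, -0.06], 0.0], [1.0, [0.0, 0.0, -0.12], 0.0], [1.0, [0.01, -0.0025, -0.12], 0.0], [1.0, [0.02, -0.005, -0.12], 0.0], [1.0, [0.03, -0.0074, -0.12], 0.0], [1.0, [0.04, -0.01, -0.12], 0.0], [1.0, [0.05, -0.0124, -0.12], 0.0], [1.0, [0.05, -0.0124, -0.12], 0.0]]'

```text
time_s: 13.75
eef_pos: [0.483, -0.0543, 0.1361]
tcp_rot: [-3.093, 0.001, 1.331]
ft_force: [-0.1, 0.2, 0.0]
finger_gap: -0.0
grasp_force: 0.1
```

```bash
python3 -c "
from look import *
report()"
```

```text
t 13.75 eef [ 0.483  -0.0543  0.1361] F [-0.1  0.2  0. ]
top theta mod 60 (np.float64(52.5), np.float64(0.027), 0.57) needle@fixed 72.4
scene theta mod 60 (np.float64(57.0), np.float64(0.767), 0.57) needle@fixed 81.5
```

The vane moved from -19° to -3° and the needle is rising. I'll continue the stroke.

Call:
move_arm --commands '[[1.0, [0.01, -0.0025, 0.0], 0.0], [1.0, [0.02, -0.005, 0.0], 0.0], [1.0, [0.03, -0.0074, 0.0], 0.0], [1.0, [0.036, -0.009, 0.0], 0.0], [1.0, [0.036, -0.009, 0.0], 0.0]]'

```text
time_s: 14.45
eef_pos: [0.4986, -0.0585, 0.1345]
tcp_rot: [-3.088, 0.001, 1.331]
ft_force: [-2.9, 1.1, -1.4]
finger_gap: -0.0002
grasp_force: 1.5
```

```bash
python3 -c "
from look import *
report()"
```

```text
t 14.45 eef [ 0.4986 -0.0585  0.1345] F [-2.9  1.1 -1.4]
top theta mod 60 (np.float64(22.1), np.float64(0.158), 0.84) needle@fixed 88.4
scene theta mod 60 (np.float64(18.9), np.float64(0.732), 0.66) needle@fixed 98.8
```

Call:
move_arm --commands '[[1.0, [0.01, -0.0025, 0.0], 0.0], [1.0, [0.02, -0.005, 0.0], 0.0], [1.0, [0.03, -0.0074, 0.0], 0.0], [1.0, [0.034, -0.0084, 0.0], 0.0], [1.0, [0.034, -0.0084, 0.0], 0.0]]'

```text
time_s: 15.15
eef_pos: [0.5162, -0.0627, 0.1354]
tcp_rot: [-3.09, 0.001, 1.331]
ft_force: [-2.6, 1.5, 0.3]
finger_gap: -0.0006
grasp_force: 1.5
```

```bash
python3 -c "
from look import *
report()"
```

```text
t 15.15 eef [ 0.5162 -0.0627  0.1354] F [-2.6  1.5  0.3]
top theta mod 60 (np.float64(39.4), np.float64(0.287), 0.58) needle@fixed 115.3
scene theta mod 60 (np.float64(37.0), np.float64(0.786), 0.62) needle@fixed 116.4
```

Call:
move_arm --commands '[[1.0, [-0.004, 0.001, 0.06], 0.0], [1.0, [-0.004, 0.001, 0.12], 0.0], [1.0, [-0.07, 0.017, 0.12], 0.0], [1.0, [-0.128, 0.0317, 0.12], 0.0], [1.0, [-0.128, 0.0317, 0.12], 0.0], [1.0, [-0.128, 0.0317, 0.06], 0.0], [1.0, [-0.128, 0.0317, 0.0], 0.0], [1.0, [-0.128, 0.0317, 0.0], 0.0]]'

```text
time_s: 16.15
eef_pos: [0.4514, -0.0469, 0.1331]
tcp_rot: [-3.088, 0.002, 1.331]
ft_force: [-0.3, 0.7, -0.2]
finger_gap: 0.0001
grasp_force: 0.0
```

Call:
move_arm --commands '[[1.0, [0.01, -0.0025, 0.0], 0.0], [1.0, [0.02, -0.005, 0.0], 0.0], [1.0, [0.03, -0.0074, 0.0], 0.0], [1.0, [0.04, -0.01, 0.0], 0.0], [1.0, [0.05, -0.0124, 0.0], 0.0], [1.0, [0.06, -0.0148, 0.0], 0.0], [1.0, [0.06, -0.0148, 0.0], 0.0]]'

```text
time_s: 16.85
eef_pos: [0.4841, -0.0546, 0.1359]
tcp_rot: [-3.093, 0.001, 1.33]
ft_force: [-0.2, -0.1, -0.0]
finger_gap: 0.0
grasp_force: 0.1
```

```bash
python3 -c "
from look import *
report()"
```

```text
t 16.85 eef [ 0.4841 -0.0546  0.1359] F [-0.2 -0.1 -0. ]
top theta mod 60 (np.float64(52.5), np.float64(0.043), 0.62) needle@fixed 152.9
scene theta mod 60 (np.float64(0.6), np.float64(0.769), 0.81) needle@fixed 148.7
```

Call:
move_arm --commands '[[1.0, [0.01, -0.0025, 0.0], 0.0], [1.0, [0.02, -0.005, 0.0], 0.0], [1.0, [0.03, -0.0074, 0.0], 0.0], [1.0, [0.036, -0.009, 0.0], 0.0], [1.0, [0.036, -0.009, 0.0], 0.0]]'

```text
time_s: 17.55
eef_pos: [0.499, -0.0586, 0.1343]
tcp_rot: [-3.087, 0.001, 1.331]
ft_force: [-3.8, 1.2, -1.5]
finger_gap: -0.0002
grasp_force: 1.6
```

```bash
python3 -c "
from look import *
report()"
```

```text
t 17.55 eef [ 0.499  -0.0586  0.1343] F [-3.8  1.2 -1.5]
top theta mod 60 (np.float64(22.1), np.float64(0.165), 0.86) needle@fixed 180.7
scene theta mod 60 (np.float64(19.1), np.float64(0.723), 0.61) needle@fixed 172.8
```

Call:
move_arm --commands '[[1.0, [0.01, -0.0025, 0.0], 0.0], [1.0, [0.02, -0.005, 0.0], 0.0], [1.0, [0.03, -0.0074, 0.0], 0.0], [1.0, [0.034, -0.0084, 0.0], 0.0], [1.0, [0.034, -0.0084, 0.0], 0.0]]'

```text
time_s: 18.25
eef_pos: [0.5173, -0.0629, 0.1354]
tcp_rot: [-3.09, 0.001, 1.331]
ft_force: [-4.7, 1.4, 0.6]
finger_gap: 0.0003
grasp_force: 1.5
```

```bash
python3 -c "
from look import *
report()"
```

```text
t 18.25 eef [ 0.5173 -0.0629  0.1354] F [-4.7  1.4  0.6]
top theta mod 60 (np.float64(0.0), np.float64(0.0), 0.73) needle@fixed 206.7
scene theta mod 60 (np.float64(41.8), np.float64(0.712), 0.92) needle@fixed 195.2
```

Call:
move_arm --commands '[[1.0, [-0.004, 0.001, 0.06], 0.0], [1.0, [-0.004, 0.001, 0.12], 0.0], [1.0, [-0.07, 0.017, 0.12], 0.0], [1.0, [-0.128, 0.0317, 0.12], 0.0], [1.0, [-0.128, 0.0317, 0.12], 0.0], [1.0, [-0.128, 0.0317, 0.06], 0.0], [1.0, [-0.128, 0.0317, 0.0], 0.0], [1.0, [-0.128, 0.0317, 0.0], 0.0]]'

```text
time_s: 19.25
eef_pos: [0.4524, -0.0471, 0.1331]
tcp_rot: [-3.088, 0.002, 1.331]
ft_force: [-0.9, 0.1, -0.2]
finger_gap: 0.0002
grasp_force: 0.0
```

Call:
move_arm --commands '[[1.0, [0.01, -0.0025, 0.0], 0.0], [1.0, [0.02, -0.005, 0.0], 0.0], [1.0, [0.03, -0.0074, 0.0], 0.0], [1.0, [0.04, -0.01, 0.0], 0.0], [1.0, [0.05, -0.0124, 0.0], 0.0], [1.0, [0.06, -0.0148, 0.0], 0.0], [1.0, [0.06, -0.0148, 0.0], 0.0]]'

```text
time_s: 19.95
eef_pos: [0.4852, -0.0549, 0.1359]
tcp_rot: [-3.093, 0.001, 1.33]
ft_force: [0.5, -0.6, -0.3]
finger_gap: -0.0001
grasp_force: 0.0
```

```bash
python3 -c "
from look import *
report()"
```

```text
t 19.95 eef [ 0.4852 -0.0549  0.1359] F [ 0.5 -0.6 -0.3]
top theta mod 60 None needle@fixed 229.2
scene theta mod 60 (np.float64(0.8), np.float64(0.798), 0.93) needle@fixed 218.1
```

Call:
move_arm --commands '[[1.0, [0.01, -0.0025, 0.0], 0.0], [1.0, [0.02, -0.005, 0.0], 0.0], [1.0, [0.03, -0.0074, 0.0], 0.0], [1.0, [0.036, -0.009, 0.0], 0.0], [1.0, [0.036, -0.009, 0.0], 0.0]]'

```text
time_s: 20.65
eef_pos: [0.5005, -0.0589, 0.1345]
tcp_rot: [-3.088, 0.001, 1.331]
ft_force: [-3.1, 1.2, -0.5]
finger_gap: -0.0003
grasp_force: 1.4
```

```bash
python3 -c "
from look import *
report()
from scipy.optimize import curve_fit
T=[-19,-3,19,37,60.6,79,101.8]
top=[61.4,72.4,88.4,115.3,152.9,180.7,206.7];sc=[68,81.5,98.8,116.4,148.7,172.8,195.2]
f=lambda T,n0,T0,A:n0+A*(1-np.cos(np.radians(T-T0)))
for n in(top,sc):
    print(curve_fit(f,T,n,[60,-30,86])[0],curve_fit(lambda T,a,b:f(T,a,b,85.9),T,n,[60,-30])[0])
"
```

```text
t 20.65 eef [ 0.5005 -0.0589  0.1345] F [-3.1  1.2 -0.5]
top theta mod 60 (np.float64(32.9), np.float64(0.207), 0.88) needle@fixed 233.5
scene theta mod 60 (np.float64(19.8), np.float64(0.704), 0.67) needle@fixed 222.7
[ 59.11618747 -32.05727315  88.13885258] [ 58.60383576 -34.06542933]
[ 66.90057899 -35.60948351  74.00319399] [ 72.12135149 -21.74561382]
```

The top fit gives the peak near T≈147° and a low of 0.98 rad (2.0 mm), so the gauge is home. T is now about 140°, so I'll nudge about 7° more, then back off and lift.

Call:
move_arm --commands '[[1.0, [0.006, -0.0015, 0.0], 0.0], [1.0, [0.0136, -0.0034, 0.0], 0.0], [1.0, [0.0136, -0.0034, 0.0], 0.0]]'

```text
time_s: 21.15
eef_pos: [0.5082, -0.0607, 0.1354]
tcp_rot: [-3.091, 0.001, 1.331]
ft_force: [-2.9, 0.2, -0.8]
finger_gap: 0.0001
grasp_force: 1.2
```

```bash
python3 -c "
from look import *
report()
from scipy.optimize import curve_fit
T=[-19,-3,19,37,60.6,79,101.8,120.8,139.8]
top=[61.4,72.4,88.4,115.3,152.9,180.7,206.7,229.2,233.5];sc=[68,81.5,98.8,116.4,148.7,172.8,195.2,218.1,222.7]
f=lambda T,n0,T0,A:n0+A*(1-np.cos(np.radians(T-T0)))
for n in(top,sc):
    print(curve_fit(f,T,n,[60,-30,86])[0],curve_fit(lambda T,a,b:f(T,a,b,85.9),T,n,[60,-30])[0])
"
```

```text
t 21.15 eef [ 0.5082 -0.0607  0.1354] F [-2.9  0.2 -0.8]
top theta mod 60 (np.float64(31.8), np.float64(0.229), 0.78) needle@fixed 232.2
scene theta mod 60 (np.float64(28.2), np.float64(0.717), 0.96) needle@fixed 221.7
[ 58.98541353 -32.00751322  88.58950891] [ 61.94478331 -31.76602458]
[ 69.64123425 -30.72026347  77.17023629] [ 60.20837903 -31.45194952]
```

T=148°, and all four fits put the peak at 148–149°. I'll withdraw and do a final check.

Call:
move_arm --commands '[[1.0, [-0.01, 0.0025, 0.0], 0.0], [1.0, [-0.01, 0.0025, 0.05], 0.0], [1.0, [-0.01, 0.0025, 0.13], 0.0], [1.0, [-0.01, 0.0025, 0.2], 0.0], [1.0, [-0.1, -0.06, 0.22], 0.0], [1.0, [-0.2, -0.14, 0.22], 0.0], [1.0, [-0.2, -0.24, 0.22], 0.0], [1.0, [-0.2, -0.34, 0.22], 0.0]]'

```text
time_s: 22.15
eef_pos: [0.4076, -0.2181, 0.2468]
tcp_rot: [-3.094, 0.002, 1.332]
ft_force: [1.4, 0.5, 0.5]
finger_gap: 0.0
grasp_force: 0.0
```

```bash
python3 - <<'E'
from look import *
report()
im=camera('top');print(dial(im,[.60,.005])[0])
a=im['pixels'][120:320,180:380];b=camera('scene')['pixels'][110:260,170:320]
cv2.imwrite('pics/p6.png',np.hstack([cv2.resize(a,(400,400),interpolation=2),cv2.resize(b,(400,400),interpolation=2)])[:,:,::-1])
E
```

```text
t 22.15 eef [ 0.4076 -0.2181  0.2468] F [1.4 0.5 0.5]
top theta mod 60 (np.float64(26.9), np.float64(0.867), 0.9) needle@fixed 232.1
scene theta mod 60 (np.float64(29.8), np.float64(0.779), 0.76) needle@fixed 221.4
[0.58874647 0.00400536]
```

View pics/p6.png

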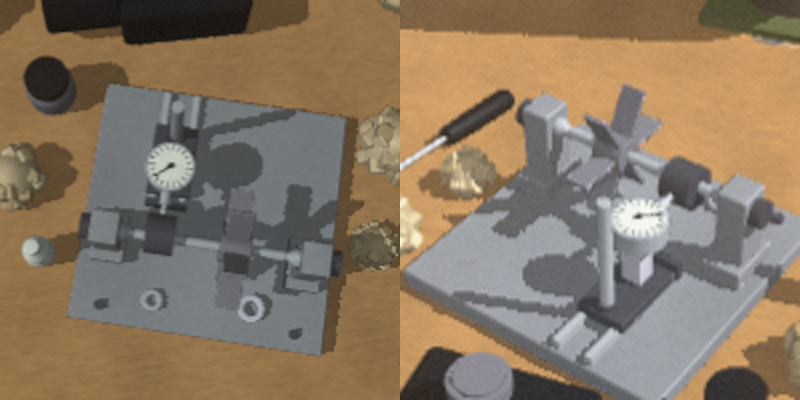

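The final view shows the dial still centred at top-image pixel (265,203), with the needle lower left at 229.6°, or 4.0 rad (8 mm). The arm is clear and the bystanders are unmoved.

```bash
python3 -c "
from rig import *
print(job_done())"
```

```text
the job is handed in; nothing more can be done
None
```

The job is handed in: the gauge is home against its stop, and the drum's high spot is under the plunger. The needle stands about 4.0 rad clockwise of its rest position, which is about 8 mm of plunger travel. It took about 22 s of the 67 s allowed.

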